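# Peel the top tray off a clinging nested stack and hold it out level

## Robot

A 6-joint arm with a two-finger parallel gripper is mounted at the origin on a cart in front of the work surface, level with it; the furniture and walls round the work are solid. World frame = base frame: x ahead of the robot, y to its left, z up, the work surface at z = 0. Lengths are in m, angles in rad, forces in N, time in s.
With the tool pointing down it reaches from about 0.35 to 0.775 m from the base axis. Payload 5.5 kg.
Tool frame: the origin (TCP) lies between the finger pads; the fingertips stand 17 mm ahead of it and the grasp point (between the pads) lies 2 mm behind it (env.finger_overhang is the distance from the TCP to the fingertips, in m); z points along the fingers, y is the direction in which the jaws open and shut (so a half turn about z gives the same grasp; the last joint's range is limited). The gripper opens to 85 mm and grips with 20 to 120 N. Pads are 22 mm wide; open, the fingers measure 114 mm over their backs; the gripper's body (76 mm by 85 mm) begins 54 mm behind the grasp point. The pads swing forward as they close: fully open they stand 13 mm farther back than shut.
Start: joints at [-1.356, 0.313, 0.046, 1.304, 0, 1.431], TCP at [0.2, -0.539, 0.248] pointing down, gripper open.
Joint ranges: [-2.76, 2.76], [-0.86, 1.69], [-1.03, 1.26], [-2.2, 2.34], [-1.47, 1.5], [-3.14, 3.14]. Speed limits (rad/s): [2.57, 2.57, 3.14, 3.14, 3.14, 3.14].

## Interface

Orientations are given as a unit quaternion [w, x, y, z].
In Python, from workcell import env gives the robot as it stands. The module is installed in compiled form; this text tells all that it offers.
- The arm moves only by the tool arm_command, never from a script. Its argument "moves" is a list of rows, each a list of 5 numbers: the closure, from 0 (fully open) to 1 (shut), then the shift along the tool's x, y, z in mm, then the turn about the tool's z in rad. In form: [[fingers, dx, dy, dz, turn], ...]. A call has 1 to 12 rows; each row is the pose to reach, as a shift and turn from the pose commanded when the call began, along the tool's axes at that moment; what a row does not reach only later rows make up. A row lasts 1/10 s, in which the tool goes at most 50 mm and 8.59 degrees, less where a joint would pass 70% of its speed; a pose out of reach is approached as far as the arm can. A call with a gripper value outside its range is refused whole. The fingers move at their own pace and stop on an object; "squeeze" is the grip in N (left out, the last holds). Time passes only in rows, so rows that repeat a pose let the fingers close. It gives the time, the measured TCP pose, the force and the opening at its end, in the units of the state.
- env.get_state(): the state, without advancing time (a new reading comes with each control period).
- env.read_camera(name): name is "scene" or "top" or "wrist"; returns (picture, depth): 480x640x3 uint8, blue, green, red; 480x640 float32, m along the optical axis (not along the pixel's ray), 0 where there is no reading.
- env.get_calibration(name): a dict with "fx", "fy", "cx", "cy" (pixels), "pose" (4x4, takes a point from camera to world coordinates). Camera axes: x right, y down, z forward; pixel columns grow to the right and rows downward; lengths in m; the calibration is good to about 2 mm. A picture is of the moment at which its call begins: read the wrist's pose just before it. get_calibration takes no time and is no camera call; for the wrist camera it gives the pose at the moment of the call.
- env.hand_in(): hands the job in, once; it reports no verdict.
The state is a dict: "clock": time; "joint_pos": joint angles; "qvel": joint speeds; "tau": joint torques, N m; "tcp_pos": TCP position; "orientation": TCP orientation; "wrist_force": force on the tool from outside, world axes, zero at the start; "ft_torque": the same for the moment, N m; "finger_gap": finger opening in m.
Only numpy, scipy, OpenCV 4.12 (cv2) and the standard library are available. Lean on these libraries where they do the work, as an engineer would, in place of code of your own. Each camera call takes 0.05 s, during which the arm holds its last target. There are 200 camera calls.

## Task

The top tray of the nested stack clings to the stack at its rim. Take it by its upright orange tab and peel it off: bring the tab corner up first, by some 4 cm, while the opposite corner is still down in the stack, then lift the tray clear, without shifting, tipping or lifting the stack's holder or knocking the other things. Present it: hold it level and still about a hand's breadth (10 to 20 cm) above the middle of the blue mat, and finish while still holding it there, putting nothing down.

Things in the scene. Friction and masses are not known exactly. Their poses are not given: they have to be found in the camera images.
- tray_tab (a point): Centre of the upright orange tab on one corner of the white top tray. Axes of the tray: x its long side, y its short side, z up. Tab: upright plate 10 mm thick, 24 long, 36 high (18 above and below this point; foot on the rim). Its length runs along the tray's diagonal, direction (-0.806, 0.591) in tray x, y; grip it across that.
- tray_mid (a point): Centre of the white top tray, half-way up: 150 x 110 mm over the rim, 26 high, about 90 g; sloping walls 2 mm thick, rim 10 wide, 3 thick; floor 114 x 74. Axes as the tab. Tab centre at (-70, 51, +31) mm from here, far corner at (72, -52, +13). Starts nested level on the stack, 65 mm above the bench.
- tray_far_corner (a point): Top of the tray's rim at the corner diagonally opposite to the tab (about 175 mm from the tab); same axes. A natural pivot for the peel.
- tray: The white top tray itself with its orange tab; origin at the middle of its underside, 13 mm below its centre point; same axes.
- magazine: Grey holder, loose, 2.2 kg, base 166 x 150 mm, with four more nested trays and four sprung clips, two a long side at x = +-42 mm, whose black noses cling over the top tray's rim (they stand 10 mm above it) and yield sideways as the rim under them is lifted; lifting the tab corner takes 8 to 12 N. Origin: underside centre; x long side, z up. Rim at 78, tab top at 114 mm.
- mat: Blue hand-over mat with a pale blue middle, 160 x 130 x 2 mm, fixed flat on the bench; origin at the centre of its underside.
- beaker: Bystander: glass beaker, 71 mm wide, 92 mm high; origin at its base.
- conical_flask: Bystander: conical flask, 83 mm wide, 130 mm high; origin at its base.
- amber_bottle: Bystander: brown bottle with a black cap, 60 mm wide, 125 mm high; origin at its base.

How it is judged:
On the way, in this order (a step that is already met when the one before it is completed fails the run):
1. the tab corner is peeled up by at least 25 mm while the opposite corner is still down in the stack (raised less than 10 mm) (z of tray_tab in the frame of magazine above 0.121 m and z of tray_far_corner in the frame of magazine below 0.088 m), for 0.1 s.
2. the tray is held clear above the stack (its opposite corner at least 40 mm up) (z of tray_far_corner in the frame of magazine above 0.118 m and contact force between the fingers and tray above 1 N), for 0.1 s.
At the end, for the whole second after the job is handed in: The gripper still holds the tray in the air: its centre within 45 mm (sideways) of the mat's centre and 85 to 240 mm above the bench, level within 0.2 rad, at rest and touching neither stack nor mat; the holder stands flat within 30 mm of where it stood (horizontal distance between tray_mid and mat below 0.045 m and height (world z) of tray_mid between 0.085 and 0.24 m and angle between tray's own z axis and vertical below 0.2 rad and linear speed of tray below 0.03 m/s and contact force between the fingers and tray above 1 N and contact force between tray and magazine below 0.1 N and contact force between tray and mat below 0.1 N and distance of magazine from where it was at the start of the episode below 0.03 m and angle between magazine's own z axis and vertical below 0.05 rad); the arm keeps its last pose, push and grip.
It fails at once if the stack's holder is lifted, tipped or shifted (distance of magazine from where it was at the start of the episode above 0.03 m or angle between magazine's own z axis and vertical above 0.12 rad or height (world z) of magazine above 0.012 m).
It fails at once if a bystander is knocked aside (distance of any of beaker, conical_flask, amber_bottle from where it was at the start of the episode above 0.03 m).
It also fails if it takes over 40 s, if anything falls off the work surface, if the arm or the gripper's body presses on something with over 40 N, if the wrist force passes 120 N, or if a joint passes its speed limit or range.

## Working session

There is one attempt and no reset: what is moved stays moved. The work goes in short steps, Python scripts to look and compute and a tool call to move; the robot and the scene stay as the last step left them, time stands still between calls to the robot, and variables do not carry over. Pictures are saved under pics/ and viewed, about 8 in all and at most 12, crops included, and the job is handed in when it is done.

Besides the shell and the picture viewer there is one more tool, called after "Emit:" in YAML: its name, and indented under it one key for each argument. arm_command: Moves the arm, as the interface text tells. Its arguments: {"type":"object","properties":{"moves":{"type":"array","items":{"type":"array","items":{"type":"number"}}},"squeeze":{"type":"number"}},"required":["moves"]}

```bash
mkdir -p pics; cat > h.py <<'E'
import numpy as np, cv2
from workcell import env
def world(cal,u,v,d):
    p=np.stack([(u-cal['cx'])/cal['fx']*d,(v-cal['cy'])/cal['fy']*d,d,np.ones_like(d)],-1)
    return (p@np.array(cal['pose']).T)[...,:3]
def cloud(name):
    cal=env.get_calibration(name); im,d=env.read_camera(name)
    v,u=np.mgrid[:480,:640].astype(float)
    return im,d,world(cal,u,v,d.astype(float)),cal
E
python3 - <<'E'
from h import *
s=env.get_state(); print({k:np.round(v,3) for k,v in s.items()})
for n in ('scene','top'):
    im,d,P,cal=cloud(n); cv2.imwrite(f'pics/{n}.png',im); np.savez(f'{n}.npz',im=im,d=d,P=P)
    hsv=cv2.cvtColor(im,cv2.COLOR_BGR2HSV)
    print(n,np.round(cal['pose'],3).tolist(),cal['fx'])
    for c,(lo,hi) in dict(orange=((5,150,120),(20,255,255)),blue=((95,60,60),(130,255,255))).items():
        m=cv2.inRange(hsv,lo,hi); k,l,st,ce=cv2.connectedComponentsWithStats(m)
        for i in range(1,k):
            if st[i,4]>30:
                q=P[(l==i)&(d>0)]; print(c,st[i],ce[i].round(1),np.median(q,0).round(4) if len(q) else 0, q.min(0).round(3) if len(q) else 0,q.max(0).round(3) if len(q) else 0)
E
```

```text
{'clock': np.float64(0.0), 'joint_pos': array([-1.356,  0.314,  0.045,  1.304, -0.   ,  1.431]), 'qvel': array([-0.001, -0.001,  0.001, -0.002, -0.001, -0.002]), 'tau': array([-1.0000e-03, -4.8062e+01,  2.9853e+01,  1.9000e-02, -0.0000e+00,
        0.0000e+00]), 'tcp_pos': array([ 0.2  , -0.539,  0.247]), 'orientation': array([-0.001,  0.984,  0.176, -0.   ]), 'wrist_force': array([ 0.164, -0.202, -0.582]), 'ft_torque': array([-0.06 , -0.022,  0.046]), 'finger_gap': np.float64(0.085)}
scene [[-0.685, -0.554, 0.473, -0.246], [-0.728, 0.533, -0.431, 0.737], [-0.013, -0.64, -0.769, 1.448], [0.0, 0.0, 0.0, 1.0]] 586.5378724211383
orange [387 236   6   9  37] [389.  239.9] [ 0.4643 -0.1911  0.105 ] [ 0.455 -0.196  0.087] [ 0.475 -0.185  0.116]
orange [185 334  22  16  31] [195.5 341.4] [0.6115 0.4276 0.0502] [0.607 0.392 0.044] [0.615 0.461 0.055]
blue [517  46   6   9  43] [519.4  49.8] [ 0.6801 -1.1169  0.2455] [ 0.671 -1.415  0.059] [ 0.84  -1.094  0.264]
blue [482  84  20  11 136] [493.3  88.6] [ 0.7642 -1.149   0.0218] [ 0.213 -1.211 -0.002] [ 0.809 -0.138  0.779]
blue [511  95  10  
[... 316 characters left out ...]
3]
blue [ 254  294   73   62 1548] [290.5 324.8] [0.4923 0.1862 0.0028] [ 0.409  0.103 -0.009] [0.591 0.259 0.013]
top [[0.024, -0.99, 0.139, 0.327], [-1.0, -0.024, -0.003, -0.011], [0.006, -0.138, -0.99, 1.747], [0.0, 0.0, 0.0, 1.0]] 585.6600221065926
orange [151 221  29   3  74] [164.9 222. ] [0.609  0.4198 0.0478] [0.605 0.376 0.038] [0.612 0.461 0.06 ]
blue [ 225  159   67   34 1793] [258.5 175.1] [0.7572 0.1514 0.0395] [ 0.716  0.054 -0.015] [0.825 0.256 0.054]
blue [ 224  235   49   58 1613] [247.9 263.6] [0.4967 0.1759 0.0006] [ 0.41   0.102 -0.015] [0.585 0.252 0.015]
blue [ 496  275  126   17 1302] [562.9 283. ] [ 0.4579 -0.7473  0.0701] [ 0.431 -0.904 -0.001] [ 0.479 -0.548  0.116]
```

View pics/scene.png

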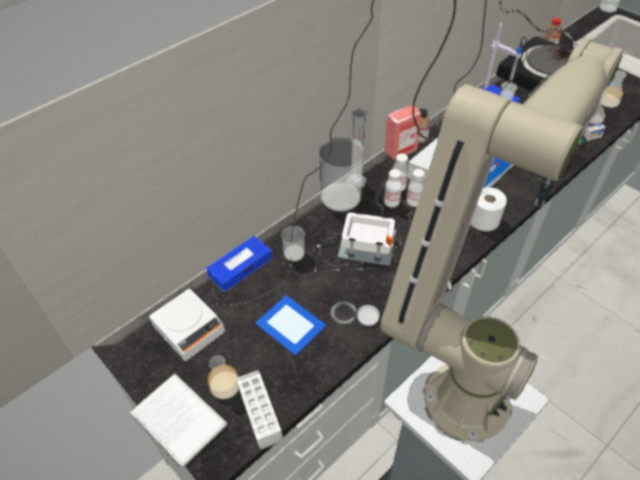

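View pics/top.png

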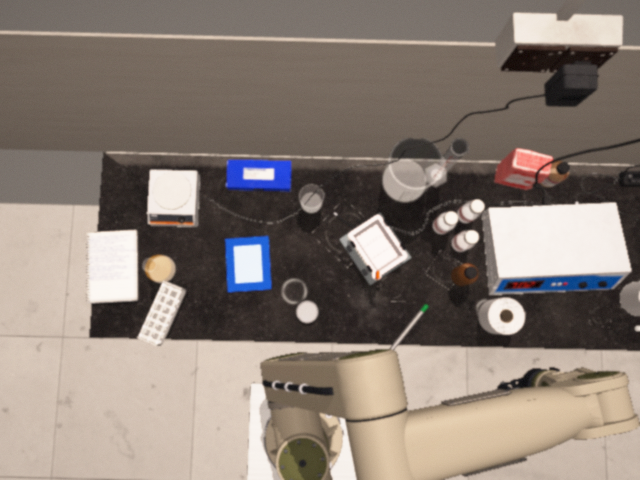

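The scene view shows the stack at (368,238) with the tab at (389,240), and the mat at (290,325). In the top view the stack is at (375,248), the tab at (377,275), the mat at (248,263), the beaker at (311,200), and the amber bottle at (465,273). Next I'll get the tray axes.

```bash
python3 - <<'E'
from h import *
cal=env.get_calibration('wrist'); s=env.get_state(); from scipy.spatial.transform import Rotation as R
r=R.from_quat(s['orientation'],scalar_first=True).as_matrix(); p=np.array(cal['pose'])
print('cam in tool',(r.T@(p[:3,3]-s['tcp_pos'])).round(3),(r.T@p[:3,:3]).round(2).tolist(),cal['fx'])
z=np.load('top.npz'); im,P=z['im'],z['P']; cal=env.get_calibration('top')
hsv=cv2.cvtColor(im,cv2.COLOR_BGR2HSV)
m=((hsv[...,1]<60)&(hsv[...,2]>140)).astype(np.uint8)*255; m[:, :330]=0; m[:,420:]=0; m[:205]=0; m[295:]=0
cs,_=cv2.findContours(m,cv2.RETR_EXTERNAL,cv2.CHAIN_APPROX_NONE); c=max(cs,key=cv2.contourArea)
q=c[:,0].astype(float); C=np.array(cal['pose']); ray=np.c_[(q[:,0]-cal['cx'])/cal['fx'],(q[:,1]-cal['cy'])/cal['fy'],np.ones(len(q))]@C[:3,:3].T
pl=C[:3,3]+ray*((.078-C[2,3])/ray[:,2])[:,None]
print(cv2.minAreaRect((pl[:,:2]*1000).astype(np.float32)))
print(cv2.boxPoints(cv2.minAreaRect((pl[:,:2]*1000).astype(np.float32))))
cr=cv2.resize(im[190:310,310:470],(800,600),interpolation=cv2.INTER_CUBIC); cv2.imwrite('pics/topcrop.png',cr)
E
```

```text
cam in tool [ 0.078  0.    -0.125] [[0.0, -0.95, -0.3], [1.0, 0.0, -0.0], [0.0, -0.3, 0.95]] 381.3349185127665
((544.6444091796875, -194.1408233642578), (160.2374725341797, 138.790771484375), 35.66234588623047)
[[ 439.0926  -184.46918]
 [ 520.0086  -297.2321 ]
 [ 650.1962  -203.81247]
 [ 569.2802   -91.04956]]
```

View pics/topcrop.png

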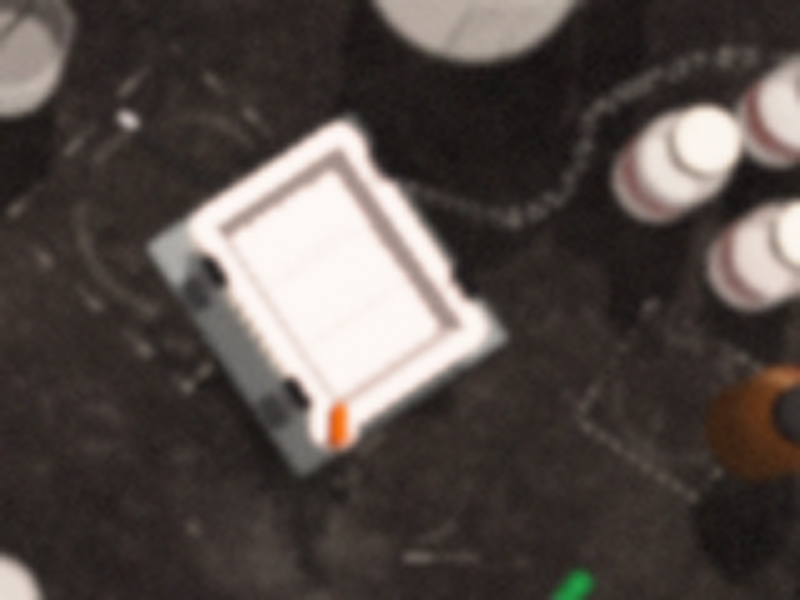

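The crop shows the tray with its tab at crop (338,425), along world x, and clips on the +y long side at (290,400) and (205,275). Tray x points about 33° in world. I'll go above the tab with the jaws along world y.

Emit:
arm_command:
  moves:
    - [0, 370, -235, 0, -1.75]
    - [0, 370, -235, 0, -1.75]
    - [0, 370, -235, 0, -1.75]
    - [0, 370, -235, 0, -1.75]
    - [0, 370, -235, 0, -1.75]
    - [0, 370, -235, 0, -1.75]
    - [0, 370, -235, 0, -1.75]
    - [0, 370, -235, 0, -1.75]
    - [0, 370, -235, 0, -1.75]
    - [0, 370, -235, 0, -1.75]
    - [0, 370, -235, 0, -1.75]
    - [0, 370, -235, 0, -1.75]

```text
clock: 1.3
tcp_pos: [0.4651, -0.1895, 0.2478]
orientation: [-0.001, 0.493, 0.87, -0.0]
wrist_force: [0.2, 0.6, 0.4]
finger_gap: 0.0857
```

Emit:
arm_command:
  moves:
    - [0.4, 0, 0, 0, -1.03]
    - [0.6, 0, 0, 0, -1.03]
    - [0.7, 0, 0, 0, -1.03]
    - [0.7, 0, 0, 0, -1.03]
    - [0.7, 0, 0, 0, -1.03]
    - [0.7, 0, 0, 0, -1.03]
    - [0.7, 0, 0, 0, -1.03]
    - [0.7, 0, 0, 0, -1.03]
    - [0.7, 0, 0, 0, -1.03]

```text
clock: 2.2
tcp_pos: [0.4649, -0.1902, 0.248]
orientation: [-0.0, 0.005, 1.0, 0.0]
wrist_force: [0.2, 0.3, 0.4]
finger_gap: 0.0255
```

```bash
cat > look.py <<'E'
import sys
from h import *
from scipy.spatial.transform import Rotation as R
s=env.get_state(); r=R.from_quat(s['orientation'],scalar_first=True).as_matrix()
im,d,P,cal=cloud('wrist'); cv2.imwrite(f'pics/{sys.argv[1]}.png',im); np.savez('wrist.npz',im=im,d=d,P=P)
print('tcp',s['tcp_pos'].round(4),'gap',s['finger_gap'].round(4),'F',s['wrist_force'].round(2),'xax',r[:,0].round(3),'j',s['joint_pos'].round(2),'t',s['clock'])
hsv=cv2.cvtColor(im,cv2.COLOR_BGR2HSV)
m=cv2.inRange(hsv,(3,130,90),(22,255,255)); k,l,st,ce=cv2.connectedComponentsWithStats(m)
i=1+np.argmax(st[1:,4]); sel=(l==i)&(d>0); q=P[sel]
print('orange',st[i],ce[i].round(1),'zmax',np.percentile(q[:,2],98).round(4))
t=q[q[:,2]>np.percentile(q[:,2],98)-.005]; c,sz,a=cv2.minAreaRect((t[:,:2]*1000).astype(np.float32))
print('top',t.mean(0).round(4),c,sz,a, 'px',len(t))
w=(hsv[...,1]<60)&(hsv[...,2]>130)&(abs(P[...,2]-.078)<.005)&(d>0)
w=cv2.morphologyEx(w.astype(np.uint8),cv2.MORPH_OPEN,np.ones((3,3)))
k,l,st,ce=cv2.connectedComponentsWithStats(w)
i=1+np.argmax(st[1:,4]); rr=cv2.minAreaRect((P[l==i][:,:2]*1000).astype(np.float32)); print('rim',rr,cv2.boxPoints(rr).round(0).tolist())
E
python3 look.py w1
```

```text
Traceback (most recent call last):
  File "look.py", line 6, in <module>
    print('tcp',s['tcp_pos'].round(4),'gap',s['finger_gap'].round(4),'F',s['wrist_force'].round(2),'xax',r[:,0].round(3),'j',s['joint_pos'].round(2),'t',s['clock'])
                                            ^^^^^^^^^^^^^^^^^^^^^
AttributeError: 'float' object has no attribute 'round'
```

View pics/w1.png

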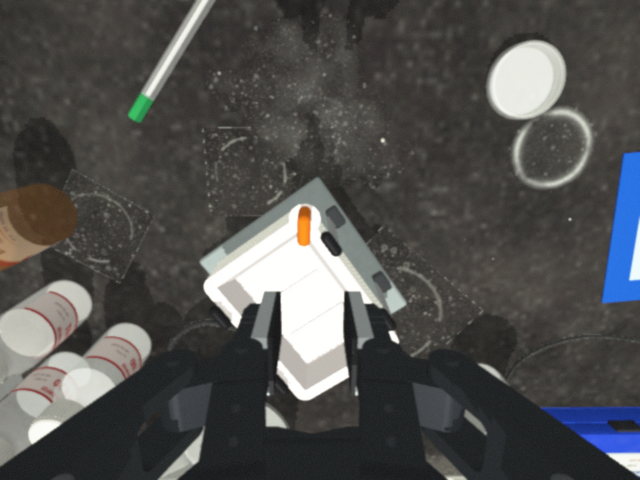

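The wrist view shows the tab at (304,226) with its long axis along the image column. Clip noses are at (331,243) and beside the far end, and the open fingers are below at (270,310) and (355,310).

```bash
sed -i "s/s\['finger_gap'\].round(4)/round(s['finger_gap'],4)/" look.py; python3 look.py w2
```

```text
tcp [ 0.4649 -0.1903  0.2481] gap 0.0255 F [1.06 0.37 0.83] xax [-1.    0.01  0.  ] j [-0.55  0.17 -0.14  1.26 -0.   -0.54] t 2.25
orange [297 207  13  39 431] [303.6 226.4] zmax 0.1145
top [ 0.4652 -0.1965  0.1125] (465.70989990234375, -196.8377227783203) (8.630114555358887, 22.266170501708984) 89.315185546875 px 342
rim ((523.0684814453125, -218.12954711914062), (104.29643249511719, 118.10768127441406), 28.871501922607422) [[449.0, -192.0], [506.0, -295.0], [597.0, -245.0], [540.0, -141.0]]
```

Emit:
arm_command:
  moves:
    - [0.7, 2, -6.5, 0, 0]
    - [0.7, 2, -6.5, 50, 0]
    - [0.7, 2, -6.5, 100, 0]
    - [0.7, 2, -6.5, 120, 0]
    - [0.7, 2, -6.5, 130, 0]
    - [0.7, 2, -6.5, 140, 0]
    - [0.7, 2, -6.5, 140, 0]
    - [0.7, 2, -6.5, 140, 0]
  squeeze: 50

```text
clock: 3.1
tcp_pos: [0.4638, -0.1974, 0.1093]
orientation: [0.001, 0.004, 1.0, -0.001]
wrist_force: [1.3, 0.1, -0.1]
finger_gap: 0.0254
```

Emit:
arm_command:
  moves:
    - [0.85, 0, 0, 0, 0]
    - [1, 0, 0, 0, 0]
    - [1, 0, 0, 0, 0]
    - [1, 0, 0, 0, 0]
    - [1, 0, 0, 0, 0]
    - [1, 0, 0, 0, 0]
  squeeze: 50

```text
clock: 3.7
tcp_pos: [0.4639, -0.1974, 0.1096]
orientation: [0.001, 0.003, 1.0, -0.001]
wrist_force: [-0.4, 0.6, 6.3]
finger_gap: 0.0086
```

```bash
python3 look.py w3
```

```text
tcp [ 0.4639 -0.1974  0.1096] gap 0.0086 F [-0.38  0.59  6.28] xax [-1.     0.007 -0.002] j [-0.56  0.26 -0.38  0.93 -0.   -0.55] t 3.7
orange [ 299  280   27   87 1879] [312.1 321.7] zmax 0.117
top [ 0.4641 -0.1975  0.1134] (464.47662353515625, -197.82374572753906) (9.101540565490723, 24.3253173828125) 88.9801025390625 px 763
rim ((488.7799377441406, -229.41400146484375), (10.358501434326172, 26.878488540649414), 34.99304962158203) [[477.0, -221.0], [492.0, -243.0], [501.0, -237.0], [485.0, -215.0]]
```

View pics/w3.png

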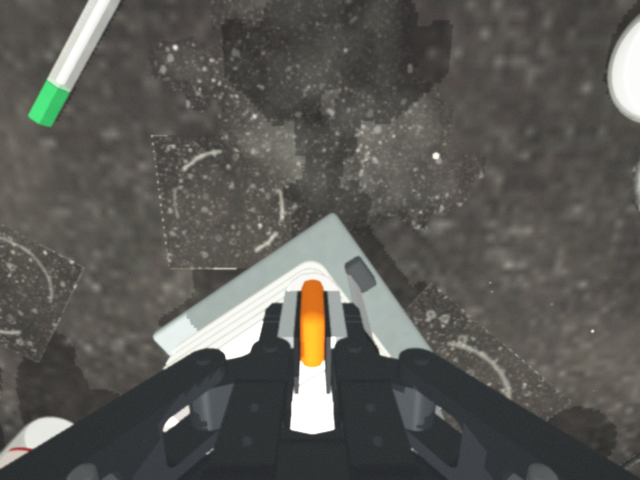

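The tab at (312,320) is held centrally between the pads. Now I'll peel along the arc about the far corner.

Emit:
arm_command:
  moves:
    - [1, 0, 0, -2, 0]
    - [1, -1, 0, -4, 0]
    - [1, -1, 0, -6, 0]
    - [1, -2, 0, -8, 0]
    - [1, -2, 0, -10, 0]
    - [1, -3, 0, -12, 0]
    - [1, -3, 0, -14, 0]
    - [1, -3, 0, -15, 0]
    - [1, -3, 0, -15, 0]

```text
clock: 4.65
tcp_pos: [0.4661, -0.1966, 0.1241]
orientation: [0.0, 0.003, 1.0, 0.0]
wrist_force: [-2.4, 2.5, 2.7]
finger_gap: 0.0087
```

```bash
cat > tilt.py <<'E'
import sys
from h import *
s=env.get_state()
print('tcp',s['tcp_pos'].round(4),'gap',round(s['finger_gap'],4),'F',s['wrist_force'].round(2),'M',s['ft_torque'].round(2),'t',s['clock'])
im,d,P,cal=cloud(sys.argv[1]); cv2.imwrite(f'pics/{sys.argv[2]}.png',im)
x0,y0=s['tcp_pos'][:2]; hsv=cv2.cvtColor(im,cv2.COLOR_BGR2HSV)
w=(hsv[...,1]<50)&(hsv[...,2]>150)&(d>0)&(P[...,0]>x0-.03)&(P[...,0]<x0+.21)&(abs(P[...,1]-y0)<.1)&(P[...,2]>.06)&(P[...,2]<s['tcp_pos'][2]+.0)
q=P[w]
for a in np.arange(-.02,.2,.02):
    b=q[(q[:,0]-x0>=a)&(q[:,0]-x0<a+.02)]
    if len(b)>3: print(round(a+.01,2),len(b),np.percentile(b[:,2],[5,50,95]).round(4),b[:,1].min().round(3),b[:,1].max().round(3))
E
python3 tilt.py scene s2
```

```text
tcp [ 0.4661 -0.1966  0.1241] gap 0.0087 F [-2.4   2.54  2.66] M [0.58 0.16 0.27] t 4.65
0.03 17 [0.0623 0.0705 0.0962] -0.174 -0.159
0.05 64 [0.0626 0.0732 0.0955] -0.197 -0.147
0.07 107 [0.0619 0.0699 0.0944] -0.217 -0.128
0.09 136 [0.0619 0.0684 0.0904] -0.241 -0.117
0.11 229 [0.0626 0.0707 0.0922] -0.248 -0.111
0.13 194 [0.0628 0.0745 0.091 ] -0.239 -0.114
0.15 150 [0.0641 0.0814 0.0929] -0.224 -0.144
0.17 41 [0.0748 0.0869 0.0927] -0.209 -0.171
```

Emit:
arm_command:
  moves:
    - [1, 0, 0, -2, 0]
    - [1, -1, 0, -4, 0]
    - [1, -1, 0, -6, 0]
    - [1, -2, 0, -8, 0]
    - [1, -3, 0, -10, 0]
    - [1, -3, 0, -12, 0]
    - [1, -4, 0, -14, 0]
    - [1, -5, 0, -16, 0]
    - [1, -5, 0, -16, 0]
    - [1, -5, 0, -16, 0]

```text
clock: 5.7
tcp_pos: [0.4711, -0.1969, 0.1393]
orientation: [0.0, 0.003, 1.0, -0.0]
wrist_force: [-0.4, -0.1, -1.7]
finger_gap: 0.009
```

```bash
python3 look.py w4; python3 - <<'E'
from h import *
a=cv2.imread('pics/w4.png'); im,d=env.read_camera('scene')
b=cv2.resize(im[190:290,320:420],(480,480),interpolation=cv2.INTER_CUBIC)
cv2.imwrite('pics/c4.png',cv2.resize(np.hstack([a,b]),(800,343)))
E
```

```text
tcp [ 0.4711 -0.1969  0.1393] gap 0.009 F [-0.41 -0.07 -1.74] xax [-1.     0.007 -0.   ] j [-0.55  0.25 -0.31  1.01 -0.   -0.55] t 5.7
orange [ 300  278   26   88 2039] [312.  322.4] zmax 0.1453
top [ 0.4716 -0.197   0.1423] (471.7804260253906, -197.13900756835938) (8.779544830322266, 24.758039474487305) 89.08544158935547 px 1184
rim ((555.25146484375, -198.11737060546875), (44.43311309814453, 24.8187313079834), 0.2408403605222702) [[533.0, -186.0], [533.0, -211.0], [578.0, -210.0], [577.0, -186.0]]
```

View pics/c4.png

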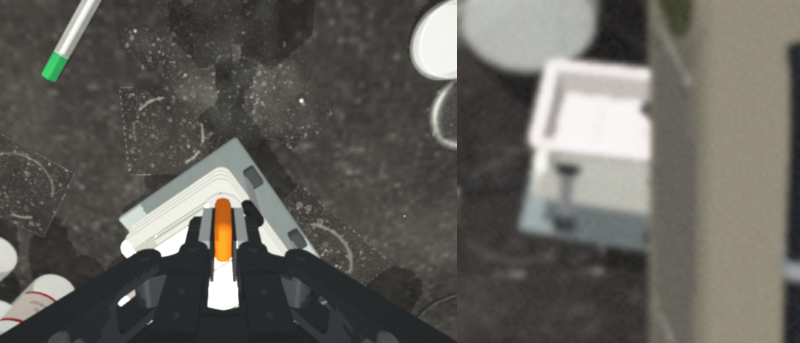

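The tab has risen about 28 mm and the near clips have released. I'll measure the tilt from the wrist and top depth images.

```bash
cat > slope.py <<'E'
from h import *
import sys
n=sys.argv[1]; im,d,P,_=cloud(n); s=env.get_state(); x0,y0,z0=s['tcp_pos']; hsv=cv2.cvtColor(im,cv2.COLOR_BGR2HSV)
print('tcp',s['tcp_pos'].round(4),'F',s['wrist_force'].round(1))
o=(hsv[...,0]<22)&(hsv[...,1]>130)&(hsv[...,2]>90)&(d>0); q=P[o]; q=q[abs(q[:,0]-x0)<.03]; q=q[abs(q[:,1]-y0)<.01]
for a in np.arange(-.02,.025,.004):
    b=q[abs(q[:,0]-x0-a)<.002]
    if len(b)>5: print('tab',round(a,3),len(b),np.percentile(b[:,2],90).round(4))
w=(hsv[...,1]<50)&(hsv[...,2]>120)&(d>0)&(P[...,2]>.03)&(P[...,2]<z0)&(P[...,0]>x0)&(P[...,0]<x0+.2)&(abs(P[...,1]-y0)<.1)
v,u=np.nonzero(w); q=P[w]
for a in np.arange(0,.2,.02):
  for c in np.arange(-.08,.081,.04):
    b=q[(abs(q[:,0]-x0-a)<.01)&(abs(q[:,1]-y0-c)<.02)]
    if len(b)>20: print('wh',round(a,3),round(c,3),len(b),np.percentile(b[:,2],[10,50,90]).round(4))
E
python3 slope.py wrist; echo; python3 slope.py top
```

```text
tcp [ 0.4709 -0.1968  0.1392] F [ 0.3  0.1 -1.7]
tab -0.012 158 0.1346
tab -0.008 863 0.1419
tab -0.004 241 0.1432
tab 0.0 238 0.1432
tab 0.004 214 0.143
tab 0.008 215 0.1427
tab 0.012 94 0.1425
wh 0.0 -0.04 331 [0.0374 0.057  0.0677]
wh 0.0 0.0 962 [0.0445 0.0668 0.068 ]
wh 0.0 0.04 146 [0.0363 0.0558 0.0721]
wh 0.02 -0.04 2564 [0.0461 0.0674 0.1062]
wh 0.02 0.0 252 [0.0372 0.0552 0.0678]
wh 0.02 0.04 169 [0.0363 0.0526 0.0728]
wh 0.04 -0.08 1150 [0.0377 0.0662 0.0678]
wh 0.04 -0.04 1131 [0.045  0.0522 0.1046]
wh 0.04 0.04 454 [0.0465 0.067  0.0679]
wh 0.06 -0.08 706 [0.0492 0.0658 0.0679]
wh 0.06 -0.04 193 [0.0451 0.051  0.052 ]
wh 0.06 0.0 491 [0.0806 0.0817 0.0834]
wh 0.06 0.04 535 [0.0373 0.0652 0.0677]
wh 0.08 -0.08 164 [0.1001 0.1038 0.1047]
wh 0.08 0.0 945 [0.0798 0.0805 0.0813]
wh 0.08 0.04 33 [0.0361 0.0372 0.0471]
wh 0.1 0.0 789 [0.0791 0.0798 0.0806]

tcp [ 0.4709 -0.1968  0.1392] F [-0.   0.5 -1.3]
wh 0.04 0.04 60 [0.0481 0.0733 0.1054]
wh 0.06 0.0 43 [0.078  0.082  0.0853]
wh 0.06 0.04 83 [0.0594 0.0926 0.1066]
wh 0.08 0.0 69 [0.0752 0.0801 0.0854]
wh 0.08 0.04 94 [0.0655 0.0822 0.1053]
wh 0.1 0.0 89 [0.0748 0.0803 0.0849]
wh 0.1 0.04 85 [0.0751 0.0808 0.0903]
wh 0.1 0.08 52 [0.0576 0.0986 0.106 ]
wh 0.12 -0.04 39 [0.0761 0.0874 0.1047]
wh 0.12 0.0 93 [0.0743 0.0788 0.0846]
wh 0.12 0.04 95 [0.0749 0.0808 0.0982]
wh 0.12 0.08 41 [0.0907 0.0998 0.105 ]
wh 0.14 -0.04 40 [0.0897 0.1009 0.1051]
wh 0.14 0.0 109 [0.0747 0.0821 0.0946]
wh 0.14 0.04 76 [0.0831 0.0987 0.1048]
wh 0.16 0.0 92 [0.0866 0.0983 0.1035]
```

The floor at 0.081 with only 0.05 rad slope shows that the 50 N grip was stiff enough to lift the whole tray nearly level. So step 1 isn't met, and step 2 isn't either. I'll lower the tray back into the nest, reseat it, and redo the peel with a light grip high on the tab, so it can pivot.

Emit:
arm_command:
  moves:
    - [1, 1, 0, 3, 0]
    - [1, 2, 0, 6, 0]
    - [1, 3, 0, 9, 0]
    - [1, 4, 0, 12, 0]
    - [1, 5, 0, 15, 0]
    - [1, 5, 0, 18, 0]
    - [1, 6, 0, 20, 0]
    - [1, 6, 0, 22, 0]
    - [1, 7, 0, 24, 0]

```text
clock: 6.8
tcp_pos: [0.4658, -0.198, 0.1167]
orientation: [0.002, 0.003, 1.0, -0.001]
wrist_force: [0.7, 0.6, 5.7]
finger_gap: 0.009
```

Emit:
arm_command:
  moves:
    - [1, 0, 0, 2, 0]
    - [1, 0, 0, 4, 0]
    - [1, 0, 0, 6, 0]
    - [1, 0, 0, 6, 0]

```text
clock: 7.2
tcp_pos: [0.4646, -0.1976, 0.1102]
orientation: [0.001, 0.004, 1.0, -0.001]
wrist_force: [-2.7, 0.4, 6.3]
finger_gap: 0.0087
```

```bash
python3 slope.py wrist
```

```text
tcp [ 0.4646 -0.1976  0.1103] F [-1.4  0.4  5.9]
tab -0.012 19 0.1249
tab -0.008 711 0.1127
tab -0.004 300 0.114
tab 0.0 180 0.115
tab 0.004 166 0.115
tab 0.008 149 0.1151
tab 0.012 58 0.1149
wh 0.0 0.0 975 [0.0368 0.0472 0.0578]
wh 0.02 -0.04 2008 [0.0375 0.0646 0.0813]
wh 0.02 0.0 203 [0.0364 0.0379 0.0568]
wh 0.02 0.04 427 [0.0353 0.0539 0.0748]
wh 0.04 -0.08 486 [0.0366 0.0471 0.0573]
wh 0.04 -0.04 755 [0.0374 0.0574 0.0677]
wh 0.04 0.04 54 [0.036  0.0378 0.0474]
wh 0.06 -0.08 345 [0.0372 0.0569 0.0849]
wh 0.06 0.0 833 [0.0608 0.0621 0.0642]
wh 0.06 0.04 109 [0.0357 0.0374 0.0473]
wh 0.08 -0.08 78 [0.0708 0.0742 0.0803]
wh 0.08 0.0 1271 [0.0631 0.0644 0.0656]
wh 0.08 0.08 54 [0.0527 0.0579 0.0612]
wh 0.1 0.0 40 [0.0644 0.0652 0.0657]
```

The tab end is seated again, but the far end is sitting on its clips, about 15 mm high. I'll let go and press the tray floor near the far clips with closed fingertips.

Emit:
arm_command:
  moves:
    - [0.7, 0, 0, 0, 0]
    - [0.7, 0, 0, 0, 0]
    - [0.7, 0, 0, 0, 0]
    - [0.7, 0, 0, -40, 0]
    - [0.7, 0, 0, -60, 0]
    - [1, -45, 0, -60, 0]
    - [1, -90, 0, -60, 0]
    - [1, -135, 0, -60, 0]
    - [1, -137, 0, -40, 0]
    - [1, -137, 0, -10, 0]
    - [1, -137, 0, 10, 0]
    - [1, -137, 0, 20, 0]

```text
clock: 8.45
tcp_pos: [0.5997, -0.197, 0.0864]
orientation: [-0.002, 0.003, 1.0, 0.001]
wrist_force: [0.3, 0.4, -1.3]
finger_gap: -0.0002
```

Emit:
arm_command:
  moves:
    - [1, 0, 0, 3, 0]
    - [1, 0, 0, 6, 0]
    - [1, 0, 0, 8, 0]
    - [1, 0, 0, 8, 0]

```text
clock: 8.85
tcp_pos: [0.6014, -0.198, 0.0822]
orientation: [0.001, 0.003, 1.0, -0.0]
wrist_force: [0.1, 0.4, 1.0]
finger_gap: -0.0001
```

Emit:
arm_command:
  moves:
    - [1, 0, 0, 2, 0]
    - [1, 0, 0, 4, 0]
    - [1, 0, 0, 6, 0]
    - [1, 0, 0, 6, 0]

```text
clock: 9.25
tcp_pos: [0.6011, -0.1981, 0.077]
orientation: [0.001, 0.003, 1.0, -0.001]
wrist_force: [-3.3, 1.0, 7.3]
finger_gap: 0.0
```

Emit:
arm_command:
  moves:
    - [1, 0, 0, 2, 0]
    - [1, 0, 0, 4, 0]
    - [1, 0, 0, 4, 0]

```text
clock: 9.55
tcp_pos: [0.601, -0.1984, 0.0763]
orientation: [0.001, 0.004, 1.0, -0.001]
wrist_force: [-10.6, 3.0, 26.0]
finger_gap: -0.0001
```

Emit:
arm_command:
  moves:
    - [1, 0, 0, 1, 0]
    - [1, 0, 0, 1, 0]
    - [1, 0, 0, 1, 0]

```text
clock: 9.85
tcp_pos: [0.601, -0.1985, 0.0761]
orientation: [0.001, 0.004, 1.0, -0.002]
wrist_force: [-11.3, 2.8, 30.9]
finger_gap: 0.0001
```

Emit:
arm_command:
  moves:
    - [1, 0, 0, -20, 0]
    - [1, 30, 0, -70, 0]
    - [1, 80, 0, -120, 0]
    - [1, 110, 0, -130, 0]
    - [0.7, 137, 0, -130, 0]
    - [0.7, 137, 0, -130, 0]
    - [0.7, 137, 0, -130, 0]
    - [0.7, 137, 0, -130, 0]

```text
clock: 10.65
tcp_pos: [0.4649, -0.1971, 0.2003]
orientation: [0.0, 0.003, 1.0, -0.0]
wrist_force: [-0.2, -0.3, -0.0]
finger_gap: 0.0256
```

```bash
python3 look.py w5; python3 slope.py wrist
```

```text
tcp [ 0.4649 -0.1971  0.2003] gap 0.0256 F [-0.18 -0.33 -0.02] xax [-1.     0.007 -0.001] j [-0.56  0.2  -0.23  1.15  0.   -0.55] t 10.65
orange [304 222  19  45 685] [313.1 244.2] zmax 0.1117
top [ 0.4633 -0.1959  0.1098] (463.7783508300781, -196.00296020507812) (22.682083129882812, 9.450575828552246) 2.8679566383361816 px 518
rim ((480.7036437988281, -218.33917236328125), (17.23574447631836, 61.94191360473633), 46.21699523925781) [[452.0, -203.0], [497.0, -246.0], [509.0, -234.0], [464.0, -191.0]]
tcp [ 0.4649 -0.1969  0.1998] F [-0.2  0.5  0.1]
tab -0.012 143 0.1087
tab -0.008 138 0.1107
tab -0.004 115 0.1108
tab 0.0 112 0.1113
tab 0.004 104 0.1115
tab 0.008 67 0.1116
wh 0.0 0.0 413 [0.0577 0.0762 0.1867]
wh 0.02 -0.04 1131 [0.0445 0.0686 0.0809]
wh 0.02 0.0 820 [0.0542 0.075  0.0783]
wh 0.02 0.04 57 [0.0361 0.0506 0.0844]
wh 0.04 -0.08 568 [0.0378 0.0669 0.0861]
wh 0.04 -0.04 1277 [0.0568 0.0679 0.0841]
wh 0.04 0.0 1106 [0.0546 0.0563 0.0745]
wh 0.04 0.04 283 [0.0561 0.0746 0.0758]
wh 0.06 -0.08 1091 [0.0643 0.0859 0.0891]
wh 0.06 -0.04 473 [0.0585 0.0611 0.0651]
wh 0.06 0.0 1202 [0.0548 0.0568 0.0589]
wh 0.06 0.04 222 [0.0369 0.0549 0.0674]
wh 0.08 -0.08 663 [0.0698 0.0872 0.0897]
wh 0.08 -0.04 186 [0.0597 0.0613 0.0644]
wh 0.08 0.0 1174 [0.0561 0.0581 0.0604]
wh 0.08 0.04 177 [0.0371 0.0556 0.0745]
wh 0.08 0.08 176 [0.0367 0.0567 0.0746]
wh 0.1 -0.04 203 [0.0612 0.0624 0.0635]
wh 0.1 0.0 1128 [0.0579 0.0599 0.0619]
wh 0.1 0.04 123 [0.0565 0.0577 0.059 ]
wh 0.1 0.08 81 [0.036  0.044  0.0565]
wh 0.12 -0.04 569 [0.0635 0.0731 0.0886]
wh 0.12 0.0 1067 [0.0594 0.0616 0.0639]
wh 0.12 0.04 187 [0.0576 0.0587 0.0597]
wh 0.14 -0.04 402 [0.0812 0.0887 0.0898]
wh 0.14 0.0 1486 [0.0613 0.0643 0.0848]
wh 0.14 0.04 656 [0.0601 0.0722 0.0822]
wh 0.16 0.0 1018 [0.0654 0.0764 0.086 ]
wh 0.16 0.04 142 [0.0807 0.0836 0.0849]
```

View pics/w5.png

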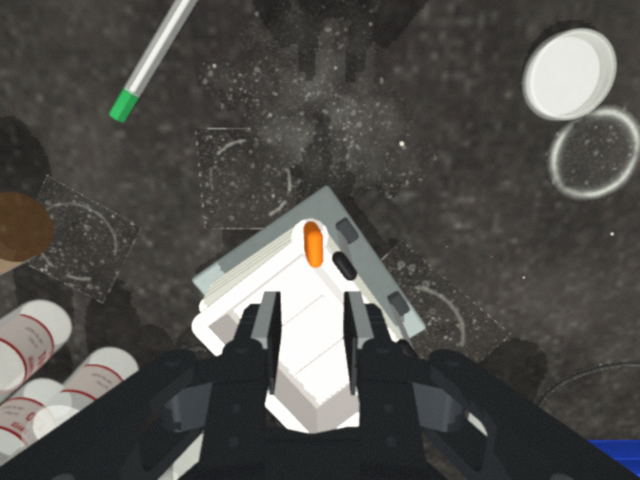

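The view shows the +y side under its clips (the black nose at (345,265) is over the rim), while the −y side sits about 10 mm up on its noses. I'll press the rim near the far −y corner to snap it back in.

Emit:
arm_command:
  moves:
    - [1, -45, -3, 0, 0]
    - [1, -90, -3, 0, 0]
    - [1, -135, -3, 0, 0]
    - [1, -163, -3, 40, 0]
    - [1, -163, -3, 70, 0]
    - [1, -163, -3, 85, 0]
    - [1, -163, -3, 92, 0]
    - [1, -163, -3, 96, 0]
    - [1, -163, -3, 98, 0]
    - [1, -163, -3, 98, 0]

```text
clock: 11.75
tcp_pos: [0.6275, -0.201, 0.1034]
orientation: [0.001, 0.003, 1.0, -0.0]
wrist_force: [-0.5, 1.1, 1.1]
finger_gap: -0.0002
```

Emit:
arm_command:
  moves:
    - [1, 0, 0, 2, 0]
    - [1, 0, 0, 4, 0]
    - [1, 0, 0, 4, 0]

```text
clock: 12.05
tcp_pos: [0.6276, -0.2015, 0.0988]
orientation: [0.001, 0.004, 1.0, -0.0]
wrist_force: [0.3, 0.2, 0.5]
finger_gap: -0.0002
```

Emit:
arm_command:
  moves:
    - [1, 0, 0, 2, 0]
    - [1, 0, 0, 4, 0]
    - [1, 0, 0, 5, 0]
    - [1, 0, 0, 5, 0]

```text
clock: 12.45
tcp_pos: [0.6273, -0.2012, 0.0949]
orientation: [0.001, 0.003, 1.0, -0.0]
wrist_force: [-3.0, 0.9, 10.0]
finger_gap: -0.0001
```

```bash
python3 - <<'E'
from h import *
im,d=env.read_camera('top')
cv2.imwrite('pics/t6.png',cv2.resize(im[200:300,320:440],(720,600),interpolation=cv2.INTER_CUBIC))
E
```

View pics/t6.png

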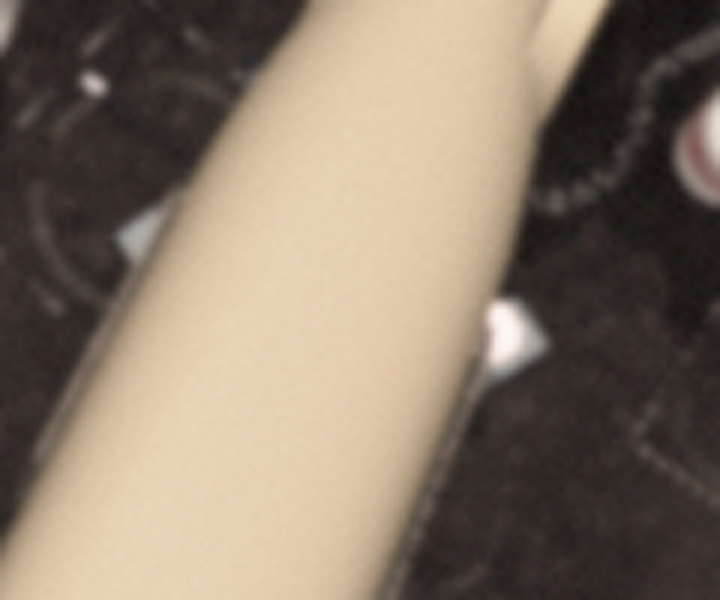

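The arm hides the stack in this view. Contact at tip height 0.078, the seated rim height, is encouraging, so I'll press a little harder.

Emit:
arm_command:
  moves:
    - [1, 0, 0, 2, 0]
    - [1, 0, 0, 3, 0]
    - [1, 0, 0, 4, 0]
    - [1, 0, 0, 4, 0]

```text
clock: 12.9
tcp_pos: [0.6274, -0.2012, 0.0946]
orientation: [0.002, 0.003, 1.0, -0.001]
wrist_force: [-9.9, 3.3, 27.9]
finger_gap: 0.0003
```

Emit:
arm_command:
  moves:
    - [1, 0, 0, -50, 0]
    - [1, 0, 0, -100, 0]
    - [1, 30, 0, -110, 0]
    - [1, 80, 0, -110, 0]
    - [1, 130, 0, -110, 0]
    - [0.7, 163, 4, -110, 0]
    - [0.7, 163, 4, -110, 0]
    - [0.7, 163, 4, -110, 0]
    - [0.7, 163, 4, -110, 0]

```text
clock: 13.8
tcp_pos: [0.4653, -0.1963, 0.1996]
orientation: [0.001, 0.003, 1.0, -0.0]
wrist_force: [-0.1, -1.1, 0.1]
finger_gap: 0.0258
```

```bash
cat > plane.py <<'E'
from h import *
s=env.get_state(); im,d,P,_=cloud('wrist'); hsv=cv2.cvtColor(im,cv2.COLOR_BGR2HSV)
c=np.array([.552,-.198]); u=np.array([.814,.581]); n=np.array([-u[1],u[0]]); rel=P[...,:2]-c; X=rel@u; Y=rel@n
base=(hsv[...,1]<50)&(hsv[...,2]>120)&(d>0)
m=base&(abs(X)<50/1e3)&(abs(Y)<.03)&(P[...,2]<.08)&(P[...,2]>.045)
A=np.c_[X[m],Y[m],np.ones(m.sum())]; z=P[...,2][m]; k=np.ones(len(z),bool)
for _ in range(5):
    f=np.linalg.lstsq(A[k],z[k],rcond=None)[0]; k=abs(z-A@f)<.003
print('floor plane (slope x, slope y, z mid)',f.round(4),k.sum(),'expect z .054; clock',s['clock'],s['tcp_pos'].round(4))
for nm,(x,y) in dict(pp=(40,50),pm=(60,-50),mm=(-40,-50),m0=(0,-50),xm=(-70,0),xp=(70,0)).items():
    g=base&(abs(X-x/1e3)<.008)&(abs(Y-y/1e3)<.005)&(P[...,2]>.06)
    if g.sum()>5: print('rim',nm,g.sum(),np.percentile(P[...,2][g],[20,50,80]).round(4))
E
python3 plane.py; python3 look.py w7
```

```text
floor plane (slope x, slope y, z mid) [0.0006 0.0017 0.0544] 5995 expect z .054; clock 13.8 [ 0.4653 -0.1963  0.1996]
rim pp 13 [0.0662 0.0747 0.0773]
rim pm 177 [0.0763 0.0771 0.0777]
rim mm 144 [0.0766 0.0772 0.0777]
rim xm 259 [0.073  0.077  0.0777]
rim xp 74 [0.0706 0.0741 0.077 ]
tcp [ 0.4654 -0.1963  0.1994] gap 0.0256 F [ 1.06 -0.29  0.45] xax [-1.     0.006 -0.001] j [-0.56  0.2  -0.23  1.14  0.   -0.55] t 13.85
orange [306 222  15  49 639] [313.5 246.3] zmax 0.1141
top [ 0.4645 -0.1957  0.1125] (465.0296630859375, -195.88442993164062) (8.360960006713867, 22.36362648010254) 89.95684051513672 px 493
rim ((502.313232421875, -229.49969482421875), (63.33357238769531, 116.7567138671875), 24.649070739746094) [[449.0, -190.0], [498.0, -296.0], [555.0, -269.0], [507.0, -163.0]]
```

The tray is fully reseated: floor slope below 0.002 rad, rim at 0.077. Now I'll grip lightly, high on the outer half of the tab, so it can pivot.

Emit:
arm_command:
  moves:
    - [0.7, 6, 0, 40, 0]
    - [0.7, 6, 0, 70, 0]
    - [0.7, 6, 0, 83, 0]
    - [0.7, 6, 0, 83, 0]
    - [0.85, 6, 0, 83, 0]
    - [1, 6, 0, 83, 0]
    - [1, 6, 0, 83, 0]
    - [1, 6, 0, 83, 0]
    - [1, 6, 0, 83, 0]
    - [1, 6, 0, 83, 0]
  squeeze: 22

```text
clock: 14.9
tcp_pos: [0.4584, -0.196, 0.1167]
orientation: [0.001, 0.003, 1.0, -0.0]
wrist_force: [1.1, -0.4, 0.7]
finger_gap: 0.0092
```

Emit:
arm_command:
  moves:
    - [1, 0, 0, -2, 0]
    - [1, -1, 0, -4, 0]
    - [1, -1, 0, -6, 0]
    - [1, -2, 0, -8, 0]
    - [1, -2, 0, -10, 0]
    - [1, -3, 0, -12, 0]
    - [1, -3, 0, -12, 0]
  squeeze: 22

```text
clock: 15.6
tcp_pos: [0.4613, -0.1961, 0.1292]
orientation: [0.0, 0.003, 1.0, -0.001]
wrist_force: [0.2, -0.3, -0.3]
finger_gap: 0.0097
```

```bash
python3 look.py w8; python3 slope.py wrist | grep -E "tab|wh .* (0.0|-0.0) "
```

```text
tcp [ 0.4613 -0.1961  0.1292] gap 0.0097 F [ 0.24 -0.29 -0.34] xax [-1.     0.007 -0.001] j [-0.56  0.24 -0.35  0.97 -0.   -0.56] t 15.6
orange [ 299  279   26   85 1914] [311.6 322. ] zmax 0.1288
top [ 0.4659 -0.1964  0.1251] (465.1798095703125, -196.51571655273438) (9.296427726745605, 25.9990234375) 89.25419616699219 px 791
tab -0.008 117 0.1153
tab -0.004 811 0.124
tab 0.0 242 0.1261
tab 0.004 177 0.1257
tab 0.008 196 0.1253
tab 0.012 197 0.1251
tab 0.016 105 0.1244
wh 0.0 0.0 690 [0.0365 0.0474 0.0674]
wh 0.02 0.0 451 [0.0366 0.047  0.0676]
wh 0.06 0.0 284 [0.0606 0.0618 0.0636]
wh 0.08 0.0 747 [0.0592 0.0601 0.061 ]
wh 0.1 0.0 1015 [0.0579 0.0588 0.0597]
wh 0.12 0.0 324 [0.0569 0.0577 0.0594]Traceback (most recent call last):
  File "look.py", line 16, in <module>
    i=1+np.argmax(st[1:,4]); rr=cv2.minAreaRect((P[l==i][:,:2]*1000).astype(np.float32)); print('rim',rr,cv2.boxPoints(rr).round(0).tolist())
        ~~~~~~~~~^^^^^^^^^^
    return _wrapfunc(a, 'argmax', axis=axis, out=out, **kwds)
    return bound(*args, **kwds)
ValueError: attempt to get argmax of an empty sequence
```

It pivots: 0.07 rad slope with the far corner still down. I'll continue to about 30 mm.

Emit:
arm_command:
  moves:
    - [1, 0, 0, -2, 0]
    - [1, -1, 0, -4, 0]
    - [1, -2, 0, -7, 0]
    - [1, -2, 0, -10, 0]
    - [1, -3, 0, -13, 0]
    - [1, -4, 0, -16, 0]
    - [1, -5, 0, -18, 0]
    - [1, -5, 0, -18, 0]
    - [1, -5, 0, -18, 0]

```text
clock: 16.6
tcp_pos: [0.466, -0.1956, 0.1463]
orientation: [0.0, 0.003, 1.0, 0.0]
wrist_force: [-0.5, 1.4, -0.8]
finger_gap: 0.0095
```

```bash
python3 slope.py wrist | grep -E "tcp|tab|wh .* (0.0|-0.0) "
```

```text
tcp [ 0.466  -0.1956  0.1462] F [-0.9  0.7 -0.5]
tab -0.008 372 0.1293
tab -0.004 631 0.1416
tab 0.0 241 0.143
tab 0.004 207 0.1428
tab 0.008 194 0.1418
tab 0.012 185 0.1414
tab 0.016 95 0.1409
wh 0.0 0.0 1094 [0.0375 0.0662 0.0684]
wh 0.02 0.0 419 [0.037  0.0567 0.0681]
wh 0.06 0.0 209 [0.0735 0.0745 0.0763]
wh 0.08 0.0 635 [0.071  0.0723 0.0735]
wh 0.1 0.0 932 [0.0685 0.0698 0.0711]
wh 0.12 0.0 652 [0.0662 0.0674 0.0691]
```

Emit:
arm_command:
  moves:
    - [1, 0, 0, -1, 0]
    - [1, 0, 0, -2, 0]
    - [1, 0, 0, -2, 0]
    - [1, 0, 0, -2, 0]
  squeeze: 20

```text
clock: 17.05
tcp_pos: [0.4661, -0.1959, 0.1484]
orientation: [0.0, 0.003, 1.0, -0.0]
wrist_force: [-1.2, 0.5, -1.0]
finger_gap: 0.0094
```

```bash
python3 slope.py wrist | grep -E "tcp|tab|wh .* (0.0|-0.0) "
```

```text
tcp [ 0.4661 -0.1959  0.1483] F [-0.2 -0.3 -1.8]
tab -0.008 382 0.1315
tab -0.004 636 0.1439
tab 0.0 235 0.1453
tab 0.004 210 0.1448
tab 0.008 192 0.1441
tab 0.012 185 0.1436
tab 0.016 97 0.1431
wh 0.0 0.0 1119 [0.0377 0.0663 0.0686]
wh 0.02 0.0 419 [0.0372 0.0573 0.0679]
wh 0.06 0.0 209 [0.0756 0.0766 0.0787]
wh 0.08 0.0 631 [0.0732 0.0745 0.0757]
wh 0.1 0.0 937 [0.0707 0.072  0.0731]
wh 0.12 0.0 649 [0.0682 0.0695 0.0714]
```

The tray is free, tilted 0.118 rad. By measurement the tab is up about 27–29 mm with the far corner up 6.5–8.6 mm, so both peel conditions hold. I'll firm up the grip and lift clear.

Emit:
arm_command:
  moves:
    - [1, 0, 0, 0, 0]
    - [1, 0, 0, 0, 0]
    - [1, 0, 0, 0, 0]
    - [1, 0, 0, -5, 0]
    - [1, 0, 0, -15, 0]
    - [1, 0, 0, -30, 0]
    - [1, 0, 0, -50, 0]
    - [1, 0, 0, -70, 0]
    - [1, 0, 0, -90, 0]
    - [1, 0, 0, -110, 0]
    - [1, 0, 0, -120, 0]
    - [1, 0, 0, -120, 0]
  squeeze: 80

```text
clock: 18.3
tcp_pos: [0.4669, -0.1964, 0.2703]
orientation: [0.002, 0.003, 1.0, -0.001]
wrist_force: [-0.7, 0.1, -1.4]
finger_gap: 0.0073
```

```bash
python3 slope.py wrist | grep -E "tcp|tab|wh .* (0.0|-0.0) "; python3 - <<'E'
from h import *
im,d,P,cal=cloud('top'); hsv=cv2.cvtColor(im,cv2.COLOR_BGR2HSV)
m=cv2.inRange(hsv,(90,40,60),(130,255,255)); m[:215]=0;m[320:]=0;m[:,:200]=0;m[:,300:]=0
c=max(cv2.findContours(m,cv2.RETR_EXTERNAL,cv2.CHAIN_APPROX_NONE)[0],key=cv2.contourArea)[:,0].astype(float)
C=np.array(cal['pose']); r=np.c_[(c[:,0]-cal['cx'])/cal['fx'],(c[:,1]-cal['cy'])/cal['fy'],np.ones(len(c))]@C[:3,:3].T
p=C[:3,3]+r*((.002-C[2,3])/r[:,2])[:,None]; print('mat',cv2.minAreaRect(p[:,:2].astype(np.float32)*1000))
cv2.imwrite('pics/t9.png',im[140:340,200:480])
E
```

```text
tcp [ 0.4664 -0.1961  0.2689] F [-1.2  0.4 -1.3]
tab -0.012 8 0.2611
tab -0.008 270 0.2513
tab -0.004 606 0.2653
tab 0.0 200 0.2672
tab 0.004 172 0.2666
tab 0.008 163 0.2661
tab 0.012 149 0.2657
tab 0.016 114 0.2647
wh 0.0 0.0 602 [0.0473 0.0674 0.23  ]
wh 0.02 0.0 695 [0.0454 0.0622 0.068 ]
wh 0.04 0.0 780 [0.0493 0.0514 0.0602]
wh 0.06 0.0 755 [0.0503 0.0514 0.1979]
wh 0.08 0.0 513 [0.195  0.1963 0.1976]
wh 0.1 0.0 782 [0.1925 0.1939 0.195 ]
wh 0.12 0.0 619 [0.19   0.1912 0.1932]
mat ((497.9255676269531, 176.037109375), (168.13177490234375, 138.3965301513672), 5.024852752685547)
```

View pics/t9.png

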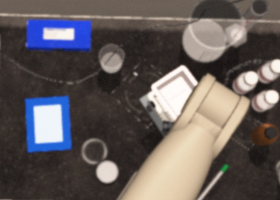

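The tray is up and the holder still stands at about crop (170,105); the mat is at (48,124), world (0.498, 0.176). I'll carry the tray over at height, then lower it.

Emit:
arm_command:
  moves:
    - [1, 2, 15, 0, 0]
    - [1, 7, 45, 0, 0]
    - [1, 12, 80, 0, 0]
    - [1, 17, 115, 0, 0]
    - [1, 23, 150, 0, 0]
    - [1, 28, 185, 0, 0]
    - [1, 33, 220, 0, 0]
    - [1, 39, 255, 0, 0]
    - [1, 44, 290, 0, 0]
    - [1, 49, 325, 0, 0]
    - [1, 54, 355, 0, 0]
    - [1, 57, 373, 0, 0]

```text
clock: 19.6
tcp_pos: [0.4096, 0.1799, 0.2672]
orientation: [-0.001, 0.002, 1.0, 0.0]
wrist_force: [0.6, -0.9, -1.0]
finger_gap: 0.0072
```

Emit:
arm_command:
  moves:
    - [1, 0, 0, 10, 0]
    - [1, 0, 0, 25, 0]
    - [1, 0, 0, 40, 0]
    - [1, 0, 0, 50, 0]
    - [1, 0, 0, 55, 0]
    - [1, 0, 0, 55, 0]
    - [1, 0, 0, 55, 0]
    - [1, 0, 0, 55, 0]

```text
clock: 20.4
tcp_pos: [0.412, 0.1775, 0.2139]
orientation: [0.001, 0.004, 1.0, 0.0]
wrist_force: [0.2, -0.6, -1.3]
finger_gap: 0.0072
```

```bash
python3 slope.py wrist | grep -E "tcp|tab|wh .* (0.0|-0.0|0.04|-0.04) "; python3 - <<'E'
from h import *
im,d,P,c=cloud('top'); a=im[140:340,180:480]
m=(P[...,2]>.1)&(P[...,2]<.2)&(abs(P[...,1]-.176)<.12)&(P[...,0]>.42)&(P[...,0]<.62)&(cv2.cvtColor(im,cv2.COLOR_BGR2HSV)[...,1]<60)
print('tray pts',P[m].mean(0).round(3),P[m].min(0).round(3),P[m].max(0).round(3))
b=cv2.imread('pics/top.png')[140:340,180:480]
cv2.imwrite('pics/t10.png',cv2.resize(np.hstack([b,a]),(800,267)))
print(env.get_state()['qvel'].round(4),env.get_state()['finger_gap'])
E
```

```text
tcp [0.4121 0.1776 0.2139] F [-0.7  0.2 -1.2]
tab -0.012 10 0.2065
tab -0.008 383 0.1978
tab -0.004 518 0.2093
tab 0.0 191 0.2107
tab 0.004 169 0.2103
tab 0.008 166 0.2099
tab 0.012 153 0.2091
tab 0.016 94 0.2084
wh 0.0 0.0 128 [0.1707 0.1731 0.1742]
wh 0.02 -0.04 709 [0.1692 0.1704 0.1715]
wh 0.04 -0.04 492 [0.1445 0.1689 0.1698]
wh 0.06 -0.04 231 [0.1421 0.1429 0.1438]
wh 0.06 0.0 135 [0.1409 0.1416 0.1434]
wh 0.08 0.0 506 [0.1384 0.1396 0.1409]
wh 0.1 0.0 785 [0.1359 0.1372 0.1383]
wh 0.12 0.0 598 [0.1334 0.1346 0.1366]
tray pts [0.511 0.164 0.146] [0.431 0.09  0.121] [0.587 0.257 0.178]
[ 0.0019 -0.0003 -0.0029 -0.0011  0.0006  0.0004] 0.00754023436553381
```

View pics/t10.png

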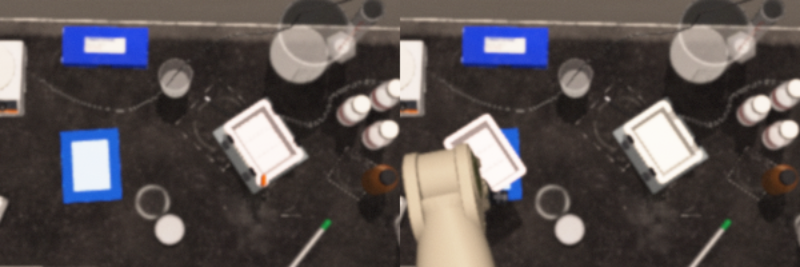

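The before/after pair shows the tray over the mat at (485,155), while the holder and bystanders are where they started. Tilt is about 0.13 rad (limit 0.2), tray centre height is about 0.15 m, and it is centred and still, so I'll hand in.

```bash
python3 -c "
from h import *
env.hand_in(); s=env.get_state(); print(s['clock'],s['tcp_pos'],s['finger_gap'],s['wrist_force'])"
```

```text
the job is handed in; nothing more can be done
the job is handed in; nothing more can be done
```

I peeled the tray off tab corner first, lifted it clear, and handed in at about 20.5 s with the gripper still holding it above the middle of the mat. The hand-in gives no verdict, so the figures below are my own last measurements.

- **First try failed:** with a 50 N grip the tray came up almost level. I lowered it, let go, and pressed it back in with the closed fingertips, at about 30 N. The floor then read level (slope under 0.002 rad) and the rim was back at its seated height.
- **Peel:** with a light 20–22 N grip high on the tab, the tab corner rose about 27–29 mm (25 needed). The opposite corner rose only about 6.5–8.6 mm (limit 10). That corner's margin is thin, because I worked out its height from the slope of the tray floor. The peel was also nearer 3 cm than the suggested 4.
- **At hand-in:** gripped at 80 N, the tray was within about 5 mm of the mat's centre, with its middle about 0.15 m above the bench, and still. It leans about 0.13 rad down towards the far corner, inside the 0.2 limit but not truly level.
- **Holder and other things:** the before and after top views show no visible shift of the holder, beaker or amber bottle. I never clearly identified the conical flask, so I did not check it separately; nothing else in the views looked disturbed.

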